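# Pack out a dish carrier on a microscope stage and hold the clamp

### The job

On the microscope stage lying on the bench, first slide the white dish carrier until it sits flush against the fixed stop bar. Then stand aluminium spacers crosswise in the gap between carrier and sprung clamp jaw, one after another and let go of, until the jaw, pushed in, closes on the stack and clamps it. Finish while still pushing the jaw firmly against the stack, without crushing it, and leave the bottle, the lens and the slide box alone.

Things in the scene. Friction and masses are not known exactly. Their poses are not given: they have to be found in the camera images.
- stage: Black microscope stage plate fixed on the bench, 150 (x) x 230 (y) x 12 mm. Origin at the centre of its underside, top face at z = 12 mm. Near its +y end stands the dark steel stop bar (130 along x, 16 thick, 22 mm above the plate); the bar's inner face, looking to the stage's -y, is the plane y = +90 mm.
- carrier: Loose white dish carrier on the stage, about 220 g: slab 80 (x) x 70 (y) x 20 mm high, glass dishes in its top (to 23 mm), an upright grip rib 32 (x) x 12 (y) mm in the middle, its top at 50 mm. Origin at the centre of its underside. Its +y face goes against the stop bar: flush is y = +55 mm in the stage frame, square with the bar. Starts 10 to 20 mm off it, slightly askew.
- clamp: Low dark steel clamp block fixed on the stage top, 90 (x) x 36 (y) x 14 mm high; origin at the centre of its underside, axes as the stage's. Its distance from the stop bar differs from start to start: with the jaw open and the carrier flush, 26 to 48 mm are free between the carrier's -y face and the jaw's front face.
- jaw: Aluminium jaw sliding on the clamp along the stage's y. Origin at the lower middle of its front face, which looks to +y and presses the stack; plate 76 (x) x 12 (y), top 19 mm over the stage top. Open, that face is 31 mm (+y) from the clamp's origin; it travels 24 mm to +y against a spring (2 N open, 4.4 N fully in) that reopens it. If it stops there without clamping, add a spacer.
- paddle (a point): Middle of the back of the jaw's upright paddle, 12 mm behind the jaw's front face and 36 mm above the stage top. The paddle is 36 (x) x 8 (y) mm thick, reaches from the jaw plate up to 54 mm above the stage top, and is pushed towards +y from behind, over the low clamp block, or gripped.
- spacer0: Loose aluminium spacer, one of three alike, 70 g, upright on the bench; one or two are needed. Foot 48 (x) x 16 (y) x 18 mm high, on it a blade 48 x 8 mm, top at 58 mm. Origin at the centre of its underside. In the gap its 48 mm lie along the stage's x, near the jaw's middle, its 16 mm along y. Grip the blade's two ends (48 mm, closing along its x) near the top, to pass neighbouring spacers.
- spacer1: Loose aluminium spacer, one of three alike, 70 g, upright on the bench; one or two are needed. Foot 48 (x) x 16 (y) x 18 mm high, on it a blade 48 x 8 mm, top at 58 mm. Origin at the centre of its underside. In the gap its 48 mm lie along the stage's x, near the jaw's middle, its 16 mm along y. Grip the blade's two ends (48 mm, closing along its x) near the top, to pass neighbouring spacers.
- spacer2: Loose aluminium spacer, one of three alike, 70 g, upright on the bench; one or two are needed. Foot 48 (x) x 16 (y) x 18 mm high, on it a blade 48 x 8 mm, top at 58 mm. Origin at the centre of its underside. In the gap its 48 mm lie along the stage's x, near the jaw's middle, its 16 mm along y. Grip the blade's two ends (48 mm, closing along its x) near the top, to pass neighbouring spacers.
- reagent: Bystander: amber bottle, 50 mm across, 110 mm tall. Origin at the centre of its underside.
- objective: Bystander: steel microscope objective standing on the bench, 32 mm across, 45 mm tall. Origin at the centre of its underside.
- slidebox: Bystander: cardboard slide box 85 x 55 x 30 mm. Origin at the centre of its underside.
Things that resemble listed ones, but are neither listed nor needed, are in the scene too. Of the things that look like the carrier, the largest one is meant.

How it is judged:
On the way:
1. the carrier sits flush against the stop bar (y of carrier in the frame of stage above 0.052 m and angle between the y axis of carrier and the y axis of stage, either way round below 0.06 rad and z of carrier in the frame of stage between 0.009 and 0.015 m), for 0.2 s.
At the end, for the whole second after the job is handed in: Robot pushes the jaw (>2 N). Carrier flush with the stop (3 mm, 0.06 rad). Released spacers stand on the stage between carrier and jaw, upright (0.1 rad), crosswise (0.15 rad), within 30 mm of its middle; the stack is pressed on carrier and jaw with >1.5 N. All at rest (all of step 1 and (contact force between carrier and spacer0 above 1.5 N or contact force between carrier and spacer1 above 1.5 N or contact force between carrier and spacer2 above 1.5 N) and (contact force between jaw and spacer0 above 1.5 N or contact force between jaw and spacer1 above 1.5 N or contact force between jaw and spacer2 above 1.5 N) and ((angle between spacer0's own z axis and vertical below 0.1 rad and angle between the x axis of spacer0 and the x axis of stage, either way round below 0.15 rad and z of spacer0 in the frame of stage between 0.009 and 0.015 m and x of spacer0 in the frame of stage between -0.03 and 0.03 m and contact force between the fingers and spacer0 below 0.3 N) or contact force between each of carrier, jaw and spacer0 below 0.2 N) and ((angle between spacer1's own z axis and vertical below 0.1 rad and angle between the x axis of spacer1 and the x axis of stage, either way round below 0.15 rad and z of spacer1 in the frame of stage between 0.009 and 0.015 m and x of spacer1 in the frame of stage between -0.03 and 0.03 m and contact force between the fingers and spacer1 below 0.3 N) or contact force between each of carrier, jaw and spacer1 below 0.2 N) and ((angle between spacer2's own z axis and vertical below 0.1 rad and angle between the x axis of spacer2 and the x axis of stage, either way round below 0.15 rad and z of spacer2 in the frame of stage between 0.009 and 0.015 m and x of spacer2 in the frame of stage between -0.03 and 0.03 m and contact force between the fingers and spacer2 below 0.3 N) or contact force between each of carrier, jaw and spacer2 below 0.2 N) and contact force between any of the fingers, the arm and jaw above 2 N and linear speed of each of jaw, carrier below 0.01 m/s); the arm keeps its last pose, push and grip.
It fails at once if a bystander is pushed or tipped (distance of any of reagent, objective, slidebox from where it was at the start of the episode above 0.03 m or angle between any of reagent, objective, slidebox's own z axis and vertical above 0.4 rad).
It fails at once if the stack is crushed: the jaw presses a spacer with over 50 N (contact force between jaw and spacer0 above 50 N or contact force between jaw and spacer1 above 50 N or contact force between jaw and spacer2 above 50 N).
It also fails if it takes over 72 s, if anything falls off the work surface, if the arm or the gripper's body presses on something with over 40 N, if the wrist force passes 120 N, or if a joint passes its speed limit or range.

### The arm

A 6-joint arm with a two-finger parallel gripper is mounted at the origin on the work surface. World frame = base frame: x ahead of the robot, y to its left, z up, the work surface at z = 0. Lengths are in m, angles in rad, forces in N, time in s.
With the tool pointing down it reaches from about 0.3 to 0.875 m from the base axis. Payload 6.4 kg.
Tool frame: the origin (TCP) lies between the finger pads; the fingertips stand 25 mm ahead of it and the grasp point (between the pads) lies 6 mm ahead of it; y points along the fingers, x is the direction in which the jaws open and shut, and the axes are right-handed (so a half turn about y gives the same grasp; the last joint's range is limited). The gripper opens to 85 mm and grips with 20 to 120 N. Pads are 22 mm wide; open, the fingers measure 114 mm over their backs; the gripper's body (76 mm by 85 mm) begins 54 mm behind the grasp point. The pads swing forward as they close: fully open they stand 13 mm farther back than shut.
Start: joints at [0.956, 0.181, 1.607, -0, 1.354, -0.206], TCP at [0.229, 0.528, 0.256] pointing down, gripper open.
Joint ranges: [-2.99, 2.99], [-0.89, 2.07], [0.3, 2.58], [-1.14, 4.28], [0, 2.63], [-3.12, 3.12]. Speed limits (rad/s): [2.57, 2.57, 3.01, 3.14, 3.14, 3.14].

### API

Orientations are given as a unit quaternion [w, x, y, z].
In Python, from bench import ctrl, vision, ticket, find_in, regions_of, pinpoint gives the robot as it stands.
- The arm moves only by the tool apply_moves, never from a script. Its argument "increments" is a list of rows, each an object of numbers: "x", "y", "z": the shift along the tool's x, y, z in cm; "ax", "ay", "az": the turn, a rotation vector about the tool's x, y, z in rad; "grip": the closure, from 0 (fully open) to 1 (shut). A call has 1 to 12 rows; each row is the pose to reach, as a shift and turn from the pose measured when the call began, along the tool's axes at that moment; what a row does not reach only later rows make up. A row lasts 1/8 s, in which the tool goes at most 62.5 mm and 10.7 degrees, less where a joint would pass 70% of its speed; a pose out of reach is approached as far as the arm can. A call with a gripper value outside its range is refused whole. The fingers move at their own pace and stop on an object; the grip force is fixed at half the most. Time passes only in rows, so rows that repeat a pose let the fingers close. It gives the time, the measured TCP pose, the force and the opening at its end, in the units of the state.
- ctrl.get_obs(): the state, without advancing time (a new reading comes with each control period).
- vision.camera(name): name is "scene" or "top" or "wrist"; returns the picture (480x640x3 uint8, red, green, blue); there is no depth.
- vision.camera_params(name): a dict with "intrinsics" (3x3 intrinsics, pixels), "k1" (the pictures are not rectified: a ray, as slopes to the right and down, at radius r is drawn at 1 + k1 r^2 times it, then the intrinsics apply), "R" (3x3) and "t" (3): a world point X has camera coordinates R X + t. Camera axes: x right, y down, z forward; pixel columns grow to the right and rows downward; lengths in m; the calibration is good to about 2 mm. A picture is of the moment at which its call begins: read the wrist's pose just before it. camera_params takes no time and is no camera call; for the wrist camera it gives the pose at the moment of the call.
- ticket.hand_in(): hands the job in, once; it reports no verdict.
Trained networks look in the newest picture that a camera, given by its name, has taken for a name from the list of things; names that differ only in an ending like _2 or _b are one class to them, and where a whole thing is asked for, a point or a joint stands for the part that bears it (a point fixed in the world has none). Each returns a list of dicts, best first, with "p" (0 to 1); they miss things now and then, are a little off and sometimes report something else, mostly with a low value. They report only what shows in the picture. A call takes as long as a camera call. They do not tell look-alikes from the thing itself.
- find_in(camera, query): "rect" ([centre column, centre row, width, height] in pixels, round what is visible of it).
- regions_of(camera, query): "mask" (480x640 bool, what is visible of it) and "rect" ([centre column, centre row, width, height] in pixels, round what is visible of it).
- pinpoint(camera, query): "xy" ([column, row] in pixels: a listed point, or the origin of a listed thing).
The state is a dict: "time_s": time; "q": joint angles; "dq": joint speeds; "joint_efforts": joint torques, N m; "eef_pos": TCP position; "eef_rot": TCP orientation; "wrist_force": force on the tool from outside, world axes, zero at the start; "torque": the same for the moment, N m; "opening": opening from 0.0 (shut) to 1.0 (fully open).
Only numpy, scipy, OpenCV 4.12 (cv2) and the standard library are available. Lean on these libraries where they do the work, as an engineer would, in place of code of your own. Each camera call takes 0.05 s, during which the arm holds its last target.

## Working session

There is one attempt and no reset: what is moved stays moved. The work goes in short steps, Python scripts to look and compute and a tool call to move; the robot and the scene stay as the last step left them, time stands still between calls to the robot, and variables do not carry over. Pictures are saved under pics/ and viewed, and the job is handed in when it is done.

Besides the shell and the picture viewer there is one more tool, called by a JSON object that holds its "name" and its "arguments", one argument or row to a line. apply_moves: Moves the arm, as the interface text tells. Its arguments: {"type":"object","properties":{"increments":{"type":"array","items":{"type":"object","properties":{"x":{"type":"number"},"y":{"type":"number"},"z":{"type":"number"},"ax":{"type":"number"},"ay":{"type":"number"},"az":{"type":"number"},"grip":{"type":"number"}}}}},"required":["increments"]}

```bash
mkdir -p pics; ls
cat > h.py <<'E'
import numpy as np, cv2
from bench import ctrl, vision, ticket, find_in, regions_of, pinpoint
E
python3 - <<'E'
from h import *
o=ctrl.get_obs(); print({k:np.round(v,3).tolist() for k,v in o.items()})
for c in ["scene","top","wrist"]:
    cv2.imwrite(f"pics/{c}0.png",vision.camera(c)[:,:,::-1])
    p=vision.camera_params(c); print(c,{k:np.round(v,4).tolist() for k,v in p.items()})
E
```

```text
pics
{'time_s': 0.0, 'q': [0.956, 0.182, 1.608, 0.0, 1.354, -0.206], 'dq': [0.001, 0.0, -0.001, 0.0, -0.001, 0.002], 'joint_efforts': [0.0, -44.486, -35.134, -0.0, 0.009, 0.0], 'eef_pos': [0.228, 0.527, 0.255], 'eef_rot': [-0.591, 0.591, 0.388, -0.389], 'wrist_force': [0.512, 0.469, -0.174], 'torque': [0.005, 0.01, 0.031], 'opening': 0.998}
scene {'intrinsics': [[513.1819, 0.0, 323.2583], [0.0, 513.1819, 240.834], [0.0, 0.0, 1.0]], 'k1': -0.1125, 'R': [[-0.4591, 0.8884, -0.0042], [0.6349, 0.3248, -0.701], [-0.6214, -0.3245, -0.7132]], 't': [0.2386, -0.3296, 1.4192]}
top {'intrinsics': [[458.1106, 0.0, 323.5225], [0.0, 458.1106, 238.5039], [0.0, 0.0, 1.0]], 'k1': 0.0385, 'R': [[0.0063, -0.9999, 0.012], [-0.9941, -0.0075, -0.1081], [0.1081, -0.0112, -0.9941]], 't': [0.024, 0.5726, 1.0904]}
wrist {'intrinsics': [[422.3166, 0.0, 319.1955], [0.0, 422.3166, 247.1737], [0.0, 0.0, 1.0]], 'k1': -0.061, 'R': [[0.3969, 0.9179, -0.0013], [0.8811, -0.3806, 0.2808], [0.2573, -0.1126, -0.9598]], 't': [-0.5736, -0.0365, 0.3791]}
```

View pics/scene0.png

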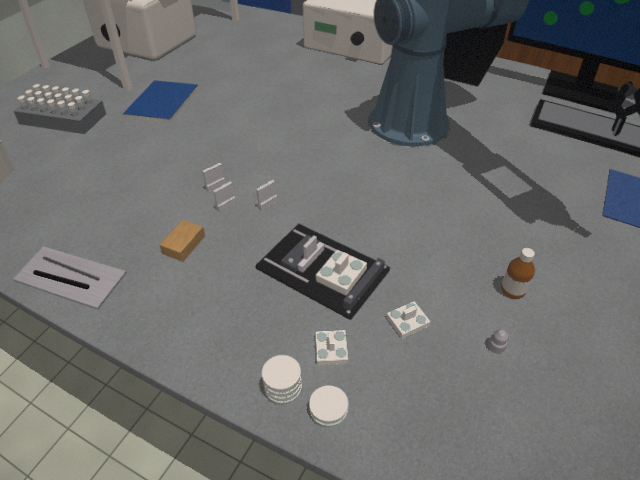

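View pics/top0.png

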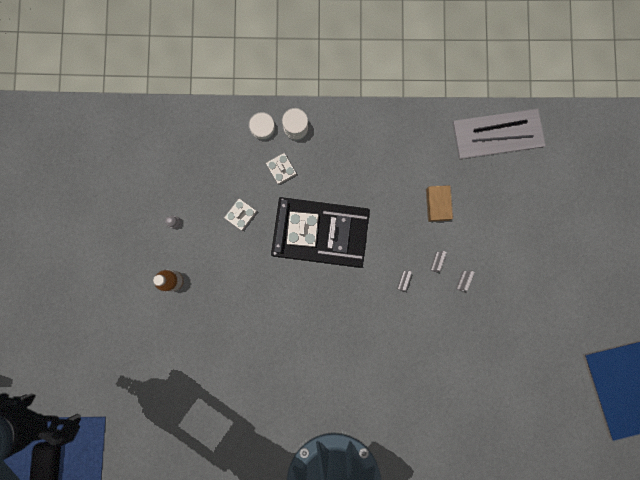

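View pics/wrist0.png

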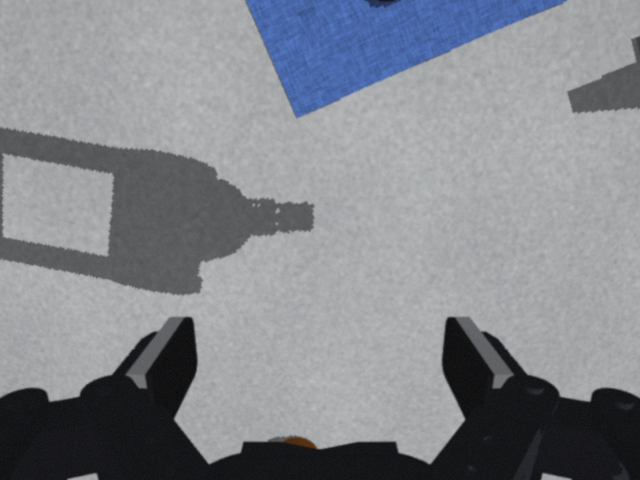

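The white carrier lookalikes in the top view are at (303,230), (240,214) and (281,168). Only the one at (303,230) is on the stage, and it's also the largest. The spacers are at (405,281), (439,262) and (466,281). Next I'll enlarge this and measure.

```bash
cat > h.py <<'E'
import numpy as np, cv2
from bench import ctrl, vision, ticket, find_in, regions_of, pinpoint
from scipy.spatial.transform import Rotation as Ro
def ray(cam,px,P=None):
    P=P or vision.camera_params(cam); K=np.array(P["intrinsics"]);k=P["k1"]
    d=cv2.undistortPoints(np.array(px,float).reshape(-1,1,2),K,np.array([k,0,0,0,0.])).reshape(-1,2)
    R=np.array(P["R"]);t=np.array(P["t"])
    v=np.c_[d,np.ones(len(d))]@R; return -R.T@t, v
def onplane(cam,px,z,P=None):
    c,v=ray(cam,px,P); s=(z-c[2])/v[:,2]; return c+v*s[:,None]
def proj(cam,X,P=None):
    P=P or vision.camera_params(cam)
    R=np.array(P["R"]);t=np.array(P["t"])
    return cv2.projectPoints(np.array(X,float).reshape(-1,1,3),cv2.Rodrigues(R)[0],t,np.array(P["intrinsics"]),np.array([P["k1"],0,0,0,0.]))[0].reshape(-1,2)
def tooldelta(target,yaw=None,o=None):
    o=o or ctrl.get_obs(); q=o["eef_rot"]; R=Ro.from_quat([q[1],q[2],q[3],q[0]])
    return R.inv().apply(np.array(target)-o["eef_pos"])*100
E
python3 - <<'E'
from h import *
im=vision.camera("top")[:,:,::-1]
cv2.imwrite("pics/topcrop.png",cv2.resize(im[180:305,220:490],None,fx=2.9,fy=2.9,interpolation=cv2.INTER_CUBIC))
for n in ["stage","carrier","clamp","jaw","paddle","spacer0","reagent","objective","slidebox"]:
    for c in ["top","scene"]:
        if c=="scene" and n=="stage": vision.camera("scene")
        elif c=="top": pass
    r=pinpoint("top",n)
    print(n,[(np.round(d["xy"],1).tolist(),round(d["p"],2)) for d in r][:5], [np.round(onplane("top",[d["xy"]],dict(stage=0,carrier=.012,clamp=.012,jaw=.012,paddle=.048).get(n,0))[0],3).tolist() for d in r[:5]])
E
```

```text
stage [([319.9, 230.7], 0.63), ([342.4, 236.4], 0.54)] [[0.595, 0.037, 0.0], [0.581, -0.02, 0.0]]
carrier [([303.8, 225.9], 0.7), ([279.7, 168.5], 0.68), ([241.3, 214.0], 0.55)] [[0.606, 0.077, 0.012], [0.751, 0.14, 0.012], [0.634, 0.233, 0.012]]
clamp [([340.5, 234.3], 0.77)] [[0.585, -0.015, 0.012]]
jaw [([328.1, 232.7], 0.48)] [[0.589, 0.016, 0.012]]
paddle [([334.5, 228.2], 0.69)] [[0.596, 0.002, 0.048]]
spacer0 [([460.3, 281.9], 0.68), ([434.7, 261.6], 0.55), ([401.5, 285.8], 0.53)] [[0.47, -0.314, 0.0], [0.52, -0.251, 0.0], [0.459, -0.167, 0.0]]
reagent [([171.7, 281.8], 0.88)] [[0.465, 0.402, 0.0]]
objective [([320.4, 231.2], 0.59), ([173.2, 224.0], 0.49)] [[0.594, 0.036, 0.0], [0.609, 0.404, 0.0]]
slidebox [([438.2, 201.4], 0.78), ([173.3, 282.7], 0.54)] [[0.673, -0.263, 0.0], [0.463, 0.398, 0.0]]
```

View pics/topcrop.png

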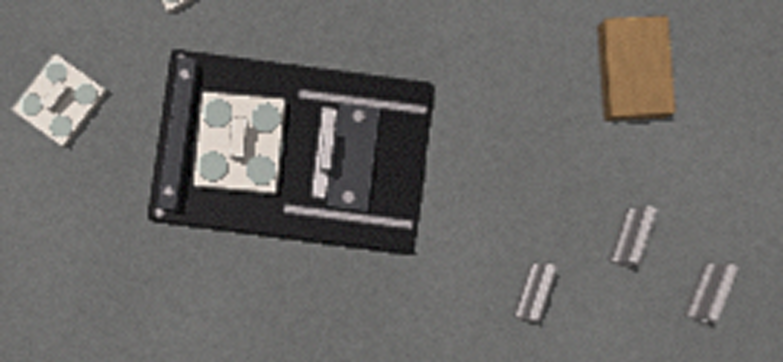

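Run:
```python
from h import *
o=ctrl.get_obs();q=o["eef_rot"];R=Ro.from_quat([q[1],q[2],q[3],q[0]]);print(np.round(R.as_matrix(),3), o["eef_pos"],o["time_s"])
P=vision.camera_params("wrist");Rc=np.array(P["R"]);c=-Rc.T@np.array(P["t"]);print("cam in tool",R.inv().apply(c-o["eef_pos"]),"cam axis in tool",R.inv().apply(Rc[2]))
# stage corners from topcrop
cr=np.array([[175,50],[433,84],[414,253],[150,218]])/2.9+[220,180]
X=onplane("top",cr,.012);print(np.round(X,4), X.mean(0))
print(np.arctan2(*(X[0]-X[1])[:2]),np.arctan2(*(X[3]-X[2])[:2]))
for a in [X[0]-X[1],X[3]-X[2],X[0]-X[3],X[1]-X[2]]: print(np.linalg.norm(a))
```

```text
[[ 0.398  0.    -0.918]
 [ 0.918  0.     0.398]
 [ 0.    -1.    -0.   ]] [0.22856039 0.52763166 0.25630173] 0.7
cam in tool [-0.00074303 -0.11782545  0.07172065] cam axis in tool [ 2.89614984e-04  9.59681045e-01 -2.81091101e-01]
[[ 0.6778  0.1367  0.012 ]
 [ 0.6498 -0.0867  0.012 ]
 [ 0.5037 -0.0698  0.012 ]
 [ 0.532   0.1557  0.012 ]] [0.59081148 0.03398272 0.012     ]
0.12435302375553975 0.1249091472120991
0.22512752017605087
0.22720908207447615
0.14700809044539703
0.1471393102116704
```

Run:
```python
from h import *
print(tooldelta([0.58,0.03,0.21]))
```

```text
[-31.69287574   4.6304764  -52.02912197]
```

{"name": "apply_moves", "arguments": {
  "increments": [
    {"x": -2,"y": 0.3,"z": -3,"ay": -0.02},
    {"x": -5,"y": 0.8,"z": -8,"ay": -0.05},
    {"x": -8.5,"y": 1.3,"z": -13.5,"ay": -0.08},
    {"x": -12,"y": 1.8,"z": -19,"ay": -0.11},
    {"x": -15.5,"y": 2.3,"z": -25,"ay": -0.14},
    {"x": -19,"y": 2.8,"z": -31,"ay": -0.17},
    {"x": -22.5,"y": 3.3,"z": -37,"ay": -0.2},
    {"x": -26,"y": 3.8,"z": -42.5,"ay": -0.23},
    {"x": -29,"y": 4.2,"z": -47.5,"ay": -0.26},
    {"x": -31,"y": 4.5,"z": -51,"ay": -0.28},
    {"x": -31.7,"y": 4.6,"z": -52,"ay": -0.28},
    {"x": -31.7,"y": 4.6,"z": -52,"ay": -0.28}
  ]
}}

```text
invalid input
```

Run:
```python
from h import *
o=ctrl.get_obs();print(o["eef_pos"],o["q"],o["wrist_force"])
cv2.imwrite("pics/w1.png",vision.camera("wrist")[:,:,::-1])
import pickle;pickle.dump(vision.camera_params("wrist"),open("w1.pkl","wb"))
```

```text
[0.22856039 0.52763166 0.25630173] [ 9.55693583e-01  1.80766262e-01  1.60701181e+00 -9.21572595e-06
  1.35380411e+00 -2.06305639e-01] [-0.08836677 -0.13128337 -1.34372303]
```

View pics/w1.png

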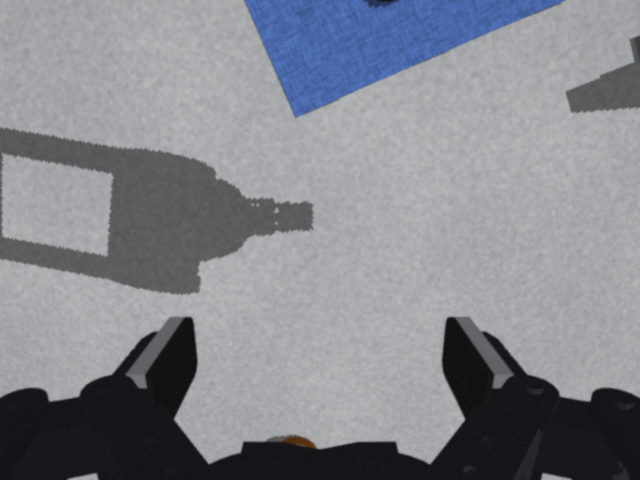

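{"name": "apply_moves", "arguments": {
  "increments": [
    {"x": -2,"y": 0.3,"z": -3,"ax": 0,"ay": -0.02,"az": 0,"grip": 0},
    {"x": -5,"y": 0.8,"z": -8,"ax": 0,"ay": -0.05,"az": 0,"grip": 0},
    {"x": -8.5,"y": 1.3,"z": -13.5,"ax": 0,"ay": -0.08,"az": 0,"grip": 0},
    {"x": -12,"y": 1.8,"z": -19,"ax": 0,"ay": -0.11,"az": 0,"grip": 0},
    {"x": -15.5,"y": 2.3,"z": -25,"ax": 0,"ay": -0.14,"az": 0,"grip": 0},
    {"x": -19,"y": 2.8,"z": -31,"ax": 0,"ay": -0.17,"az": 0,"grip": 0},
    {"x": -22.5,"y": 3.3,"z": -37,"ax": 0,"ay": -0.2,"az": 0,"grip": 0},
    {"x": -26,"y": 3.8,"z": -42.5,"ax": 0,"ay": -0.23,"az": 0,"grip": 0},
    {"x": -29,"y": 4.2,"z": -47.5,"ax": 0,"ay": -0.26,"az": 0,"grip": 0},
    {"x": -31,"y": 4.5,"z": -51,"ax": 0,"ay": -0.28,"az": 0,"grip": 0},
    {"x": -31.7,"y": 4.6,"z": -52,"ax": 0,"ay": -0.28,"az": 0,"grip": 0},
    {"x": -31.7,"y": 4.6,"z": -52,"ax": 0,"ay": -0.28,"az": 0,"grip": 0}
  ]
}}

```text
time_s: 2.25
eef_pos: [0.5796, 0.0295, 0.2099]
eef_rot: [0.532, -0.531, -0.466, 0.466]
wrist_force: [-0.3, 0.3, 0.2]
opening: 1.001
```

Run:
```python
from h import *
o=ctrl.get_obs();print(o["eef_pos"],o["q"],o["wrist_force"])
cv2.imwrite("pics/w2.png",vision.camera("wrist")[:,:,::-1])
import pickle;pickle.dump(vision.camera_params("wrist"),open("w2.pkl","wb"))
```

```text
[0.57960558 0.02954538 0.20988224] [-1.53648392e-01  2.37753617e-01  1.63683126e+00  3.66401463e-04
  1.26807633e+00 -1.59381845e+00] [-0.28908033  0.31697222  0.20048614]
```

View pics/w2.png

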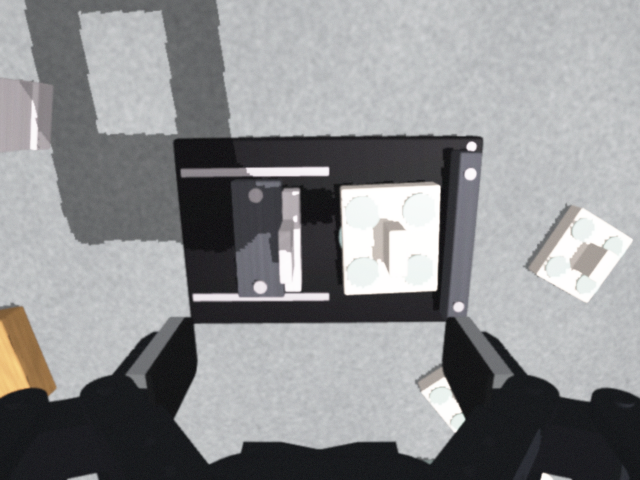

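Run:
```python
from h import *
im=cv2.imread("pics/w2.png")
cv2.imwrite("pics/w2a.png",cv2.resize(im[120:335,165:495],None,fx=2.4,fy=2.4,interpolation=cv2.INTER_CUBIC))
g=cv2.cvtColor(im,cv2.COLOR_BGR2GRAY)
print(g[228,300:345]); print(g[228,425:460]); print(g[250,425:470])
```

```text
[153  82  49  46  46  46  45  45  45  48  47  45  48  45  48  48  46  50
  51  46  48  49  48  47  45  47  49  49  50  48  49  47  50  51  43  42
  30  23  23  55 116 169 216 247 254]
[255 255 255 255 255 255 255 255 255 255 255 255 254 246 150  46  18  16
  18  19  28  41  48  48  49  48  49  50  57  76 103 118 119 121 118]
[255 255 255 255 255 255 255 255 255 255 255 255 253 192  65  20  22  22
  29  39  47  48  49  48  49  49  55  67  96 111 121 120 116 120 114 113
 120 117 117 120 121 121 122 121 119]
```

View pics/w2a.png

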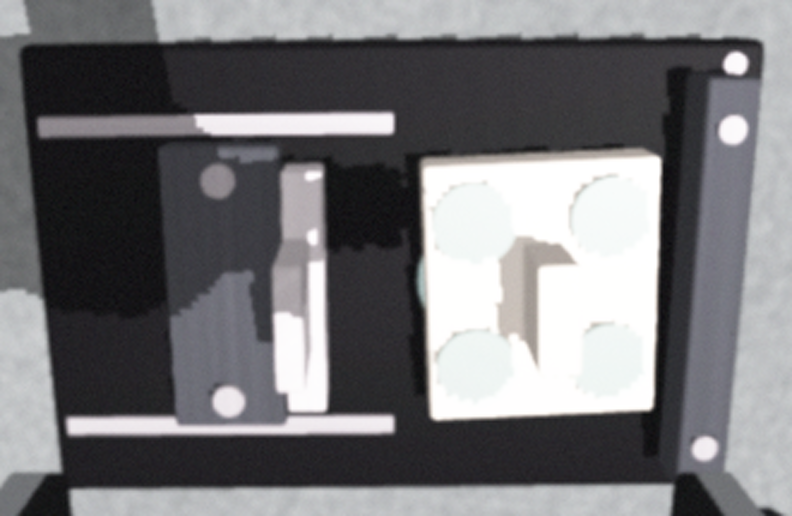

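```bash
cat > m.py <<'E'
from h import *
import pickle
P=pickle.load(open("w2.pkl","rb"))
f=lambda pts,z:onplane("wrist",np.array(pts)/2.4+[165,120],z,P)[:,:2]
S=f([[24,45],[762,41],[64,486],[400,486]],.012)
ux=lambda v:np.arctan2(*v)
yawtop=ux(S[1]-S[0]); yl=ux(S[2]-S[0]) ; print("y-dir angle",yawtop, "left edge", yl-np.pi/2, "lens",np.linalg.norm(S[1]-S[0]),np.linalg.norm(S[2]-S[0]))
B=f([[708,78],[681,465]],.034); print("bar inner", ux(B[1]-B[0])-np.pi/2)
a=.125
ex=np.array([np.cos(a),-np.sin(a)]);ey=np.array([np.sin(a),np.cos(a)])
c=(S[1]+S[2])/2; print("centre from diag",c, "top mid",(S[0]+S[1])/2+.075*ex)
L=lambda X:np.c_[(X-c)@ex,(X-c)@ey]
print("S",L(S).round(4).tolist());print("bar",L(B).round(4).tolist())
C=f([[423,160],[660,154],[653,408],[432,418]],.032);print("car",L(C).round(4).tolist(),L(C).mean(0))
J=f([[325,165],[327,408]],.031);print("jaw front",L(J).round(4).tolist())
Cl=f([[160,148],[178,424]],.026);print("clamp back",L(Cl).round(4).tolist())
# rib top edge
Rb=f([[538,265],[540,370]],.062);print("rib -y top edge?",L(Rb).round(4).tolist())
pd=f([[275,265],[277,390],[306,265],[304,390]],.066);print("paddle top",L(pd).round(4).tolist())
E
python3 m.py
```

```text
y-dir angle 0.12258007039946262 left edge 0.1287446168519082 lens 0.22543391673423216 0.14773005159428673
bar inner 0.10798707961843701
centre from diag [0.59064656 0.03586788] top mid [0.59180768 0.03600075]
S [[-0.0736, -0.1124], [-0.0741, 0.113], [0.0741, -0.113], [0.0742, 0.0029]]
bar [[-0.0643, 0.0899], [0.0566, 0.0919]]
car [[-0.0405, 0.0085], [-0.0422, 0.0781], [0.0378, 0.082], [0.0407, 0.0122]] [-0.00102188  0.04520409]
jaw front [[-0.0389, -0.0202], [0.0376, -0.0208]]
clamp back [[-0.0436, -0.0695], [0.0451, -0.0691]]
rib -y top edge? [[-0.0162, 0.0384], [0.014, 0.0403]]
paddle top [[-0.0175, -0.0324], [0.0181, -0.0329], [-0.0174, -0.0241], [0.0181, -0.0254]]
```

```bash
cat >> h.py <<'E'
a=.1245;ex=np.array([np.cos(a),-np.sin(a)]);ey=np.array([np.sin(a),np.cos(a)]);c0=np.array([.591,.036])
def S2W(x,y,z): return np.r_[c0+x*ex+y*ey,z]
def W2S(p): d=np.array(p)[:2]-c0; return np.array([d@ex,d@ey,p[2]])
def yawS(o):
    q=o["eef_rot"];R=Ro.from_quat([q[1],q[2],q[3],q[0]]).as_matrix(); x=R[:2,0]; return np.arctan2(x@ey,x@ex), R
def go(x,y,z,yaw):
    "stage-frame target, yaw=angle of tool x in stage frame"
    o=ctrl.get_obs(); y0,R=yawS(o); d=(yaw-y0+np.pi)%(2*np.pi)-np.pi
    print("now",W2S(o["eef_pos"]).round(4),"yaw",round(y0,3),"F",np.round(o["wrist_force"],1),"op",round(o["opening"],3),"t",round(o["time_s"],2),"q",np.round(o["q"],2))
    print("delta",tooldelta(S2W(x,y,z),o=o).round(2),"ay",round(-d,3), "tilt",np.round(R[:,1],3))
E
python3 - <<'E'
from h import *
go(-.001,.045,.064,np.pi/2)
E
```

```text
now [-0.0112 -0.0068  0.21  ] yaw 1.566 F [-0.3 -0.3  1.3] op 1.002 t 2.3 q [-0.15  0.24  1.64  0.    1.27 -1.59]
delta [ 5.17 14.6  -1.01] ay -0.005 tilt [-0.001  0.001 -1.   ]
```

{"name": "apply_moves", "arguments": {
  "increments": [
    {"x": 2,"y": 2,"z": -0.4,"ax": 0,"ay": 0,"az": 0,"grip": 0},
    {"x": 4.5,"y": 5.5,"z": -0.8,"ax": 0,"ay": 0,"az": 0,"grip": 0},
    {"x": 5.2,"y": 9.5,"z": -1,"ax": 0,"ay": 0,"az": 0,"grip": 0},
    {"x": 5.2,"y": 12.5,"z": -1,"ax": 0,"ay": 0,"az": 0,"grip": 0},
    {"x": 5.2,"y": 14.2,"z": -1,"ax": 0,"ay": 0,"az": 0,"grip": 0},
    {"x": 5.2,"y": 14.6,"z": -1,"ax": 0,"ay": 0,"az": 0,"grip": 0},
    {"x": 5.2,"y": 14.6,"z": -1,"ax": 0,"ay": 0,"az": 0,"grip": 0.5},
    {"x": 5.2,"y": 14.6,"z": -1,"ax": 0,"ay": 0,"az": 0,"grip": 1},
    {"x": 5.2,"y": 14.6,"z": -1,"ax": 0,"ay": 0,"az": 0,"grip": 1},
    {"x": 5.2,"y": 14.6,"z": -1,"ax": 0,"ay": 0,"az": 0,"grip": 1},
    {"x": 5.2,"y": 14.6,"z": -1,"ax": 0,"ay": 0,"az": 0,"grip": 1},
    {"x": 5.2,"y": 14.6,"z": -1,"ax": 0,"ay": 0,"az": 0,"grip": 1}
  ]
}}

```text
time_s: 3.8
eef_pos: [0.5961, 0.0809, 0.0648]
eef_rot: [0.531, -0.531, -0.467, 0.466]
wrist_force: [0.2, -0.3, 6.1]
opening: 0.127
```

Run:
```python
from h import *
go(-.001,.056,.064,np.pi/2)
```

```text
now [-0.0005  0.0452  0.0648] yaw 1.566 F [ 0.2 -0.3  6.1] op 0.127 t 3.8 q [-0.06  0.47  1.66  0.    1.01 -1.5 ]
delta [1.08 0.08 0.06] ay -0.005 tilt [ 0.     0.001 -1.   ]
```

{"name": "apply_moves", "arguments": {
  "increments": [
    {"x": 0.3,"y": 0,"z": 0,"ax": 0,"ay": 0,"az": 0,"grip": 1},
    {"x": 0.6,"y": 0,"z": 0,"ax": 0,"ay": 0,"az": 0,"grip": 1},
    {"x": 0.9,"y": 0,"z": 0,"ax": 0,"ay": 0,"az": 0,"grip": 1},
    {"x": 1.1,"y": 0,"z": 0,"ax": 0,"ay": 0,"az": 0,"grip": 1},
    {"x": 1.2,"y": 0,"z": 0,"ax": 0,"ay": 0,"az": 0,"grip": 1},
    {"x": 1.2,"y": 0,"z": 0,"ax": 0,"ay": 0,"az": 0,"grip": 1},
    {"x": 1.2,"y": 0,"z": 0,"ax": 0,"ay": 0,"az": 0,"grip": 1}
  ]
}}

```text
time_s: 4.68
eef_pos: [0.5973, 0.0901, 0.0649]
eef_rot: [-0.531, 0.532, 0.465, -0.468]
wrist_force: [-3.8, -14.1, 5.6]
opening: 0.125
```

Run:
```python
from h import *
go(-.001,.056,.064,np.pi/2)
cv2.imwrite("pics/w3.png",vision.camera("wrist")[:,:,::-1])
```

```text
now [-0.0004  0.0545  0.0649] yaw 1.566 F [ -3.8 -14.1   5.6] op 0.125 t 4.67 q [-0.04  0.48  1.65 -0.    1.02 -1.48]
delta [0.15 0.09 0.06] ay -0.005 tilt [-0.001 -0.004 -1.   ]
```

View pics/w3.png

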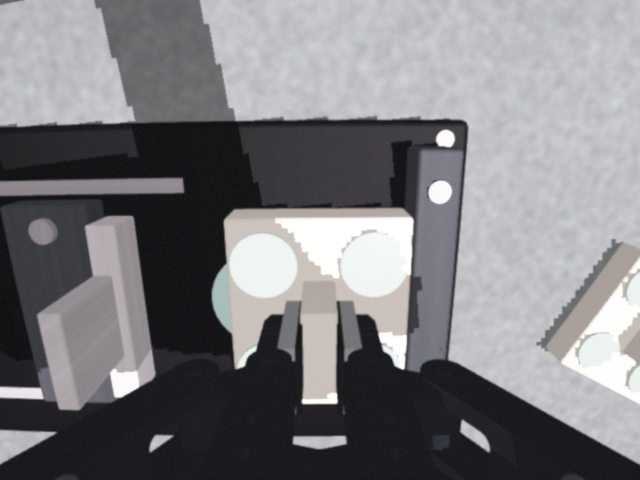

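{"name": "apply_moves", "arguments": {
  "increments": [
    {"x": -0.05,"y": 0,"z": 0,"ax": 0,"ay": 0,"az": 0,"grip": 1},
    {"x": 0,"y": 0,"z": 0,"ax": 0,"ay": 0,"az": 0,"grip": 0.6},
    {"x": 0,"y": 0,"z": 0,"ax": 0,"ay": 0,"az": 0,"grip": 0.2},
    {"x": 0,"y": 0,"z": 0,"ax": 0,"ay": 0,"az": 0,"grip": 0},
    {"x": 0,"y": -1,"z": 0,"ax": 0,"ay": 0,"az": 0,"grip": 0},
    {"x": 0,"y": -4.5,"z": 0,"ax": 0,"ay": 0,"az": 0,"grip": 0},
    {"x": 0,"y": -9,"z": 0,"ax": 0,"ay": 0,"az": 0,"grip": 0},
    {"x": 0,"y": -13,"z": 0,"ax": 0,"ay": 0,"az": 0,"grip": 0},
    {"x": 0,"y": -14.5,"z": 0,"ax": 0,"ay": 0,"az": 0,"grip": 0}
  ]
}}

```text
time_s: 5.85
eef_pos: [0.5991, 0.0907, 0.2137]
eef_rot: [-0.529, 0.533, 0.467, -0.466]
wrist_force: [0.8, -0.3, 0.3]
opening: 1.0
```

Run:
```python
from h import *
t=W2S([.50,-.21,.21]);go(t[0],t[1],.21,-0.38+.1245)
cv2.imwrite("pics/w4.png",vision.camera("wrist")[:,:,::-1])
import pickle;pickle.dump(vision.camera_params("wrist"),open("w4.pkl","wb"))
```

```text
now [0.0012 0.0553 0.2137] yaw 1.566 F [ 0.8 -0.3  0.3] op 1.0 t 5.85 q [-0.04  0.29  1.57 -0.    1.28 -1.48]
delta [-31.1    0.44   5.95] ay 1.822 tilt [ 0.004 -0.004 -1.   ]
```

View pics/w4.png

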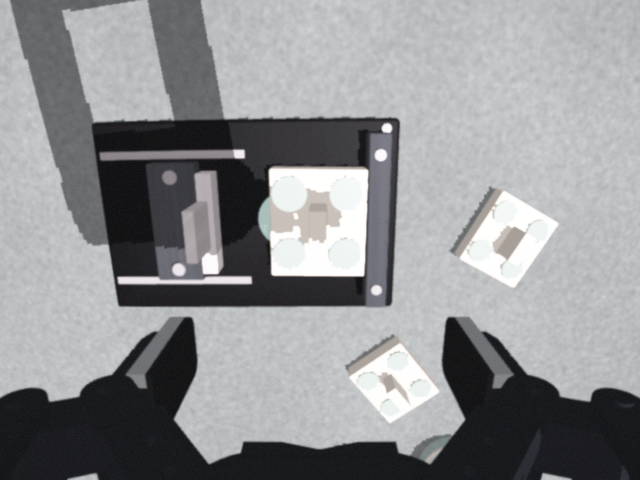

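{"name": "apply_moves", "arguments": {
  "increments": [
    {"x": -2,"y": 0,"z": 0.5,"ax": 0,"ay": 0.15,"az": 0,"grip": 0},
    {"x": -5,"y": 0,"z": 1,"ax": 0,"ay": 0.33,"az": 0,"grip": 0},
    {"x": -8,"y": 0,"z": 1.5,"ax": 0,"ay": 0.51,"az": 0,"grip": 0},
    {"x": -11,"y": 0,"z": 2,"ax": 0,"ay": 0.69,"az": 0,"grip": 0},
    {"x": -14,"y": 0,"z": 2.7,"ax": 0,"ay": 0.87,"az": 0,"grip": 0},
    {"x": -17,"y": 0.1,"z": 3.3,"ax": 0,"ay": 1.05,"az": 0,"grip": 0},
    {"x": -20,"y": 0.2,"z": 4,"ax": 0,"ay": 1.23,"az": 0,"grip": 0},
    {"x": -23,"y": 0.3,"z": 4.5,"ax": 0,"ay": 1.41,"az": 0,"grip": 0},
    {"x": -26.5,"y": 0.4,"z": 5,"ax": 0,"ay": 1.58,"az": 0,"grip": 0},
    {"x": -29.5,"y": 0.4,"z": 5.5,"ax": 0,"ay": 1.73,"az": 0,"grip": 0},
    {"x": -31.1,"y": 0.4,"z": 6,"ax": 0,"ay": 1.82,"az": 0,"grip": 0},
    {"x": -31.1,"y": 0.4,"z": 6,"ax": 0,"ay": 1.82,"az": 0,"grip": 0}
  ]
}}

```text
time_s: 7.4
eef_pos: [0.4986, -0.2104, 0.2094]
eef_rot: [-0.694, 0.695, -0.132, 0.134]
wrist_force: [0.6, 0.9, -0.3]
opening: 0.997
```

Run:
```python
from h import *
import pickle
P=pickle.load(open("w4.pkl","rb"))
C=onplane("wrist",[[269,168],[367,168],[365,276],[271,277]],.032,P); print("carrier",[W2S(x).round(4).tolist() for x in C])
go(0,0,.2,0)
cv2.imwrite("pics/w5.png",vision.camera("wrist")[:,:,::-1])
pickle.dump(vision.camera_params("wrist"),open("w5.pkl","wb"))
```

```text
carrier [[-0.0399, 0.019, 0.032], [-0.0397, 0.0879, 0.032], [0.0412, 0.0887, 0.032], [0.0418, 0.0175, 0.032]]
now [-0.0611 -0.256   0.2094] yaw -0.255 F [ 0.6  0.9 -0.3] op 0.997 t 7.4 q [-0.62  0.15  1.74 -0.    1.25 -0.24]
delta [-0.56  0.9  26.31] ay -0.255 tilt [ 0.002 -0.002 -1.   ]
```

View pics/w5.png

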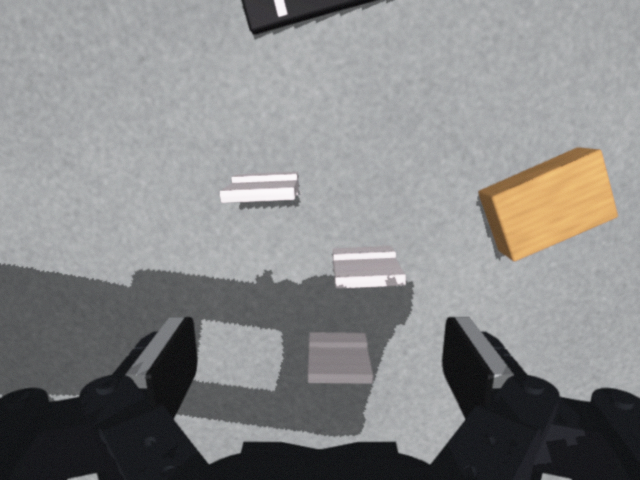

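Run:
```python
from h import *
im=cv2.imread("pics/w5.png")
cv2.imwrite("pics/w5a.png",cv2.resize(im[165:300,210:420],None,fx=3.8,fy=3.8,interpolation=cv2.INTER_CUBIC))
```

```text
(no output)
```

View pics/w5a.png

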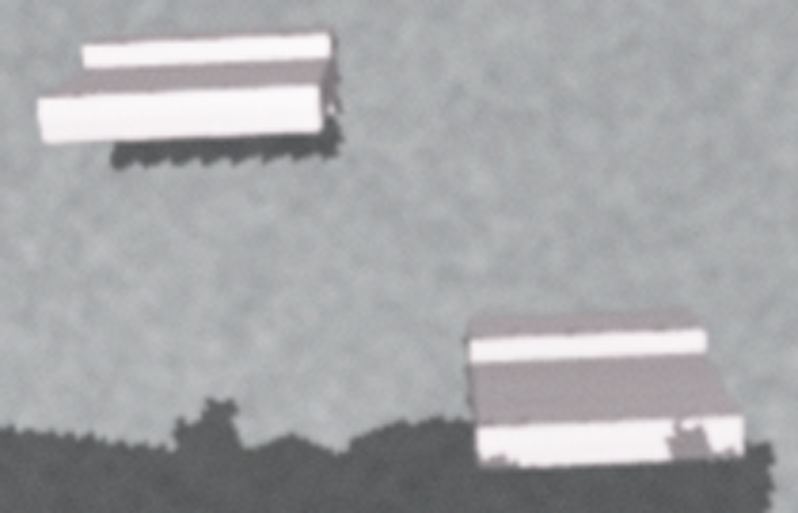

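Run:
```python
from h import *
import pickle
P=pickle.load(open("w5.pkl","rb"))
for n,p in dict(A=[[38,98],[324,85],[323,132],[44,143]],B=[[475,427],[743,415],[743,457],[480,467]]).items():
    X=onplane("wrist",np.array(p)/3.8+[210,165],.058,P);d=(X[1]-X[0]+X[2]-X[3]);m=X.mean(0)
    print(n,m.round(4),"S",W2S(m).round(4),"yawS",np.arctan2(d[:2]@ey,d[:2]@ex), np.linalg.norm(d)/2, np.linalg.norm(X[0]-X[3]))
    t=W2S(m);go(t[0],t[1],.058,np.arctan2(d[:2]@ey,d[:2]@ex))
```

```text
A [ 0.4724 -0.1706  0.058 ] S [-0.092  -0.2197  0.058 ] yawS -0.21276889849161448 0.04801222521407657 0.007720006325135243
now [-0.0607 -0.2552  0.2096] yaw -0.253 F [ 0.6 -0.3  0.3] op 0.998 t 7.45 q [-0.62  0.15  1.74 -0.    1.25 -0.24]
delta [-3.97 15.14  2.67] ay -0.041 tilt [ 0.003 -0.002 -1.   ]
B [ 0.5199 -0.253   0.058 ] S [-0.0347 -0.2956  0.058 ] yawS -0.21096886360859501 0.047759512472412315 0.007746266680361193
now [-0.0607 -0.2552  0.2096] yaw -0.253 F [ 0.6 -0.3  0.3] op 0.998 t 7.45 q [-0.62  0.15  1.74 -0.    1.25 -0.24]
delta [ 3.48 15.18 -3.24] ay -0.042 tilt [ 0.003 -0.002 -1.   ]
```

{"name": "apply_moves", "arguments": {
  "increments": [
    {"x": -1,"y": 1.5,"z": 0.8,"ax": 0,"ay": -0.02,"az": 0,"grip": 0},
    {"x": -3,"y": 4.5,"z": 2,"ax": 0,"ay": -0.04,"az": 0,"grip": 0},
    {"x": -4,"y": 8.5,"z": 2.7,"ax": 0,"ay": -0.04,"az": 0,"grip": 0},
    {"x": -4,"y": 12,"z": 2.7,"ax": 0,"ay": -0.04,"az": 0,"grip": 0},
    {"x": -4,"y": 14.8,"z": 2.7,"ax": 0,"ay": -0.04,"az": 0,"grip": 0},
    {"x": -4,"y": 15.7,"z": 2.7,"ax": 0,"ay": -0.04,"az": 0,"grip": 0},
    {"x": -4,"y": 15.7,"z": 2.7,"ax": 0,"ay": -0.04,"az": 0,"grip": 0.2},
    {"x": -4,"y": 15.7,"z": 2.7,"ax": 0,"ay": -0.04,"az": 0,"grip": 0.4},
    {"x": -4,"y": 15.7,"z": 2.7,"ax": 0,"ay": -0.04,"az": 0,"grip": 0.7},
    {"x": -4,"y": 15.7,"z": 2.7,"ax": 0,"ay": -0.04,"az": 0,"grip": 1},
    {"x": -4,"y": 15.7,"z": 2.7,"ax": 0,"ay": -0.04,"az": 0,"grip": 1}
  ]
}}

```text
time_s: 8.82
eef_pos: [0.4734, -0.1709, 0.054]
eef_rot: [-0.696, 0.698, -0.117, 0.121]
wrist_force: [-0.6, 0.4, 6.6]
opening: 0.545
```

Run:
```python
from h import *
go(-.092,-.2197,.15,-.2127)
cv2.imwrite("pics/w6.png",vision.camera("wrist")[:,:,::-1])
```

```text
now [-0.091  -0.2199  0.054 ] yaw -0.213 F [-0.6  0.4  6.6] op 0.545 t 8.82 q [-0.58  0.31  1.92 -0.    0.9  -0.24]
delta [-0.04 -9.6  -0.02] ay -0.001 tilt [ 0.005 -0.004 -1.   ]
```

View pics/w6.png

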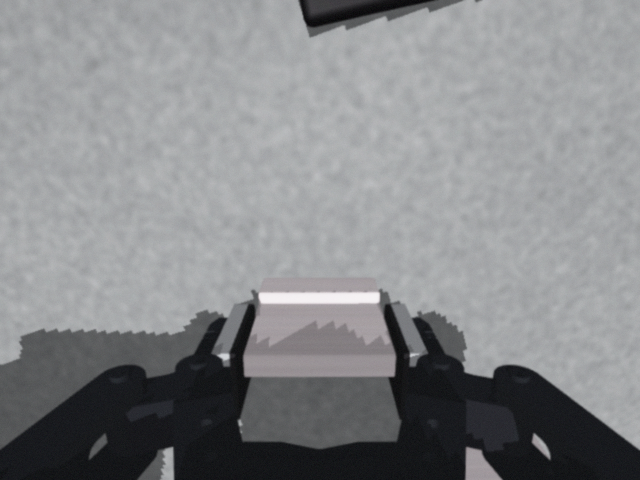

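Run:
```python
from h import *
go(0,.010,.15,0)
```

```text
now [-0.091  -0.2199  0.054 ] yaw -0.213 F [-0.3  0.9  6.3] op 0.547 t 8.88 q [-0.58  0.31  1.92 -0.    0.9  -0.24]
delta [ 4.09 -9.62 24.38] ay -0.213 tilt [ 0.005 -0.004 -1.   ]
```

{"name": "apply_moves", "arguments": {
  "increments": [
    {"x": 0,"y": -1.5,"z": 0,"ax": 0,"ay": 0,"az": 0,"grip": 1},
    {"x": 0,"y": -5,"z": 0,"ax": 0,"ay": 0,"az": 0,"grip": 1},
    {"x": 0,"y": -8.5,"z": 1,"ax": 0,"ay": 0,"az": 0,"grip": 1},
    {"x": 0.6,"y": -9.6,"z": 4,"ax": 0,"ay": -0.03,"az": 0,"grip": 1},
    {"x": 1.4,"y": -9.6,"z": 8.5,"ax": 0,"ay": -0.08,"az": 0,"grip": 1},
    {"x": 2.2,"y": -9.6,"z": 13,"ax": 0,"ay": -0.12,"az": 0,"grip": 1},
    {"x": 3,"y": -9.6,"z": 17.5,"ax": 0,"ay": -0.16,"az": 0,"grip": 1},
    {"x": 3.6,"y": -9.6,"z": 21,"ax": 0,"ay": -0.2,"az": 0,"grip": 1},
    {"x": 4,"y": -9.6,"z": 23.5,"ax": 0,"ay": -0.21,"az": 0,"grip": 1},
    {"x": 4.1,"y": -9.6,"z": 24.4,"ax": 0,"ay": -0.21,"az": 0,"grip": 1},
    {"x": 4.1,"y": -9.6,"z": 24.4,"ax": 0,"ay": -0.21,"az": 0,"grip": 1}
  ]
}}

```text
time_s: 10.25
eef_pos: [0.5923, 0.0461, 0.1502]
eef_rot: [-0.704, 0.707, -0.043, 0.047]
wrist_force: [-0.4, 0.0, -0.3]
opening: 0.546
```

Run:
```python
from h import *
go(0,.010,.066,0)
cv2.imwrite("pics/w7.png",vision.camera("wrist")[:,:,::-1])
```

```text
now [1.000e-04 1.020e-02 1.502e-01] yaw -0.003 F [-0.4  0.  -0.3] op 0.546 t 10.25 q [-0.12  0.33  1.65 -0.    1.15  0.01]
delta [-0.06  8.42  0.01] ay -0.003 tilt [ 0.006 -0.004 -1.   ]
```

View pics/w7.png

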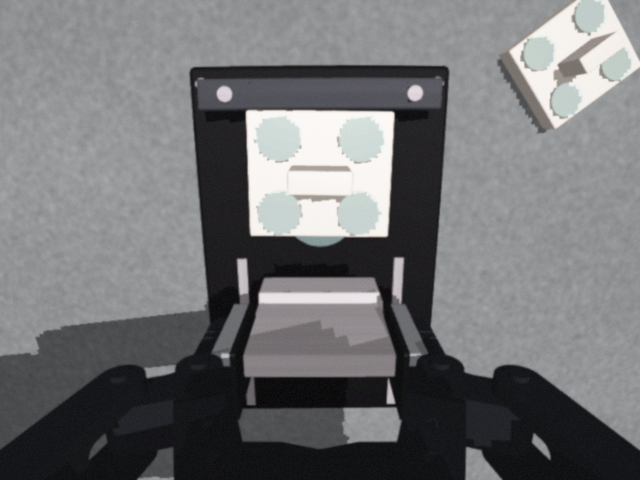

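{"name": "apply_moves", "arguments": {
  "increments": [
    {"x": 0,"y": 2,"z": 0,"ax": 0,"ay": 0,"az": 0,"grip": 1},
    {"x": 0,"y": 5,"z": 0,"ax": 0,"ay": 0,"az": 0,"grip": 1},
    {"x": 0,"y": 7.3,"z": 0,"ax": 0,"ay": 0,"az": 0,"grip": 1},
    {"x": 0,"y": 8.1,"z": 0,"ax": 0,"ay": 0,"az": 0,"grip": 1},
    {"x": 0,"y": 8.4,"z": 0,"ax": 0,"ay": 0,"az": 0,"grip": 1},
    {"x": 0,"y": 8.4,"z": 0,"ax": 0,"ay": 0,"az": 0,"grip": 1}
  ]
}}

```text
time_s: 11.05
eef_pos: [0.5926, 0.0447, 0.0663]
eef_rot: [-0.704, 0.707, -0.043, 0.048]
wrist_force: [0.3, 0.8, -0.8]
opening: 0.545
```

Run:
```python
from h import *
go(0,.010,.066,0)
cv2.imwrite("pics/w8.png",vision.camera("wrist")[:,:,::-1])
```

```text
now [0.0005 0.0089 0.0663] yaw -0.004 F [ 0.3  0.8 -0.8] op 0.545 t 11.05 q [-0.12  0.45  1.68 -0.    1.    0.01]
delta [-0.05  0.03  0.11] ay -0.004 tilt [ 0.006 -0.004 -1.   ]
```

View pics/w8.png

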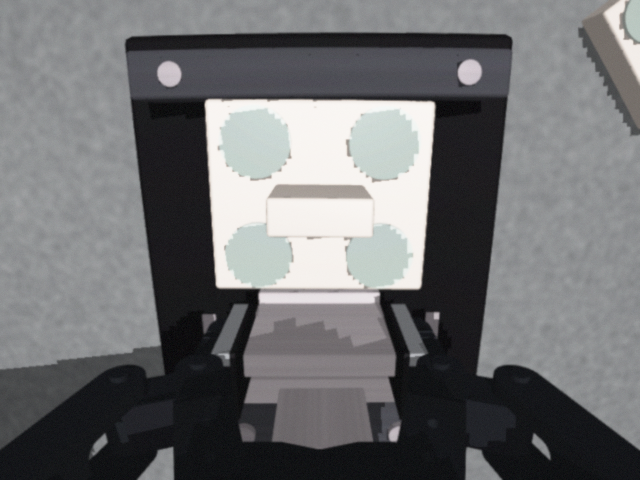

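{"name": "apply_moves", "arguments": {
  "increments": [
    {"x": 0,"y": 0.1,"z": 0.1,"ax": 0,"ay": 0,"az": 0,"grip": 1},
    {"x": 0,"y": 0.15,"z": 0.1,"ax": 0,"ay": 0,"az": 0,"grip": 1},
    {"x": 0,"y": 0.15,"z": 0.1,"ax": 0,"ay": 0,"az": 0,"grip": 1}
  ]
}}

```text
time_s: 11.48
eef_pos: [0.5932, 0.0452, 0.066]
eef_rot: [-0.704, 0.707, -0.043, 0.048]
wrist_force: [-4.3, -2.0, 9.1]
opening: 0.548
```

{"name": "apply_moves", "arguments": {
  "increments": [
    {"x": 0,"y": -0.05,"z": 0,"ax": 0,"ay": 0,"az": 0,"grip": 0.35},
    {"x": 0,"y": -0.05,"z": 0,"ax": 0,"ay": 0,"az": 0,"grip": 0.2},
    {"x": 0,"y": -0.05,"z": 0,"ax": 0,"ay": 0,"az": 0,"grip": 0.1},
    {"x": 0,"y": -1,"z": 0,"ax": 0,"ay": 0,"az": 0,"grip": 0},
    {"x": 0,"y": -4,"z": 0,"ax": 0,"ay": 0,"az": 0,"grip": 0},
    {"x": 0,"y": -8,"z": 0,"ax": 0,"ay": 0,"az": 0,"grip": 0},
    {"x": 0,"y": -11.5,"z": 0,"ax": 0,"ay": 0,"az": 0,"grip": 0},
    {"x": 0,"y": -13,"z": 0,"ax": 0,"ay": 0,"az": 0,"grip": 0}
  ]
}}

```text
time_s: 12.48
eef_pos: [0.5936, 0.0459, 0.199]
eef_rot: [-0.704, 0.707, -0.041, 0.049]
wrist_force: [0.2, 0.2, -1.0]
opening: 0.996
```

Run:
```python
from h import *
import pickle
go(-.0347,-.2956,.12,-.211)
cv2.imwrite("pics/w9.png",vision.camera("wrist")[:,:,::-1])
pickle.dump(vision.camera_params("wrist"),open("w9.pkl","wb"))
```

```text
now [0.0014 0.0101 0.199 ] yaw -0.004 F [ 0.2  0.2 -1. ] op 0.996 t 12.47 q [-0.12  0.27  1.62 -0.    1.24  0.01]
delta [ -3.58   7.99 -30.55] ay 0.207 tilt [ 0.011 -0.006 -1.   ]
```

View pics/w9.png

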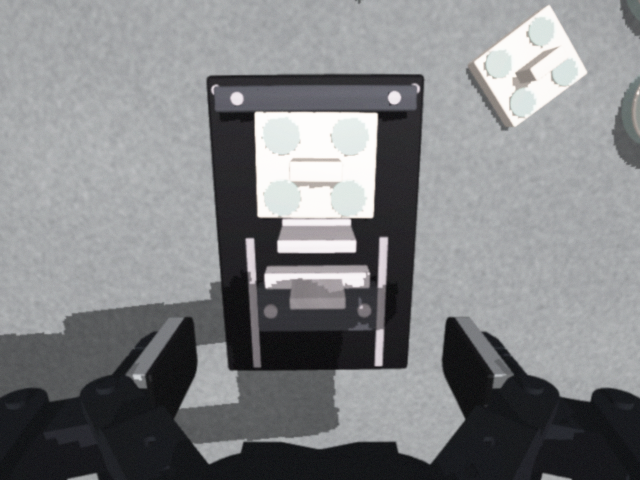

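{"name": "apply_moves", "arguments": {
  "increments": [
    {"x": -0.3,"y": 0,"z": -2.5,"ax": 0,"ay": 0.02,"az": 0.002,"grip": 0},
    {"x": -0.9,"y": 0,"z": -7.5,"ax": 0.001,"ay": 0.05,"az": 0.004,"grip": 0},
    {"x": -1.5,"y": 0.5,"z": -13,"ax": 0.002,"ay": 0.09,"az": 0.006,"grip": 0},
    {"x": -2.2,"y": 2,"z": -18.5,"ax": 0.003,"ay": 0.13,"az": 0.008,"grip": 0},
    {"x": -2.9,"y": 4,"z": -24,"ax": 0.004,"ay": 0.17,"az": 0.01,"grip": 0},
    {"x": -3.4,"y": 6,"z": -28.5,"ax": 0.004,"ay": 0.2,"az": 0.012,"grip": 0},
    {"x": -3.6,"y": 8,"z": -30.5,"ax": 0.004,"ay": 0.21,"az": 0.012,"grip": 0},
    {"x": -3.6,"y": 8,"z": -30.5,"ax": 0.004,"ay": 0.21,"az": 0.012,"grip": 0},
    {"x": -3.6,"y": 8,"z": -30.5,"ax": 0.004,"ay": 0.21,"az": 0.012,"grip": 0}
  ]
}}

```text
time_s: 13.65
eef_pos: [0.5204, -0.2513, 0.1205]
eef_rot: [0.698, -0.696, 0.119, -0.119]
wrist_force: [-0.5, 0.4, -0.4]
opening: 1.003
```

Run:
```python
from h import *
go(-.0347,-.2956,.053,-.211)
cv2.imwrite("pics/w10.png",vision.camera("wrist")[:,:,::-1])
```

```text
now [-0.0344 -0.2938  0.1205] yaw -0.213 F [-0.5  0.4 -0.4] op 1.003 t 13.65 q [-0.66  0.34  1.7   0.    1.1  -0.32]
delta [ 0.01  6.75 -0.19] ay -0.002 tilt [ 0.001  0.002 -1.   ]
```

View pics/w10.png

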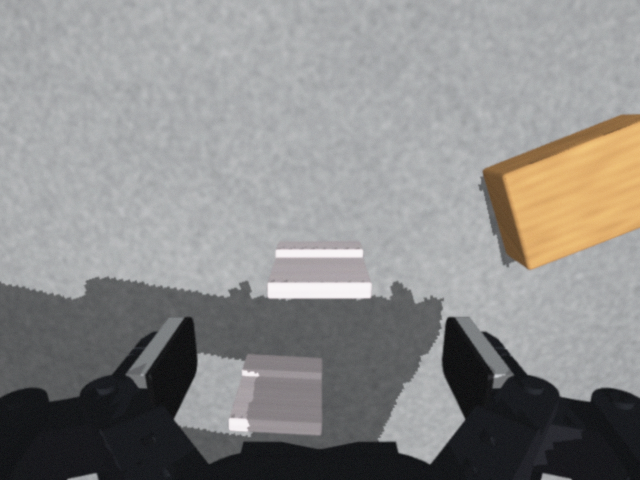

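Spacer B is centred between the fingers at column 319, and the third spacer behind it at (280,395) is well clear. I'll lower and grip.

{"name": "apply_moves", "arguments": {
  "increments": [
    {"x": 0,"y": 2.5,"z": -0.1,"ax": 0,"ay": 0,"az": 0,"grip": 0},
    {"x": 0,"y": 5.5,"z": -0.2,"ax": 0,"ay": 0,"az": 0,"grip": 0},
    {"x": 0,"y": 6.8,"z": -0.2,"ax": 0,"ay": 0,"az": 0,"grip": 0},
    {"x": 0,"y": 6.8,"z": -0.2,"ax": 0,"ay": 0,"az": 0,"grip": 0.2},
    {"x": 0,"y": 6.8,"z": -0.2,"ax": 0,"ay": 0,"az": 0,"grip": 0.4},
    {"x": 0,"y": 6.8,"z": -0.2,"ax": 0,"ay": 0,"az": 0,"grip": 0.7},
    {"x": 0,"y": 6.8,"z": -0.2,"ax": 0,"ay": 0,"az": 0,"grip": 1},
    {"x": 0,"y": 6.8,"z": -0.2,"ax": 0,"ay": 0,"az": 0,"grip": 1}
  ]
}}

```text
time_s: 14.7
eef_pos: [0.5214, -0.2539, 0.0548]
eef_rot: [-0.697, 0.697, -0.117, 0.12]
wrist_force: [0.1, 1.5, 7.0]
opening: 0.54
```

Run:
```python
from h import *
import pickle
go(0,-.008,.155,0)
# measure s1 from w9: blade top
im=cv2.imread("pics/w9.png")
cv2.imwrite("pics/w9a.png",cv2.resize(im[200:300,250:385],None,fx=5,fy=5,interpolation=cv2.INTER_CUBIC))
```

```text
now [-0.0331 -0.2963  0.0548] yaw -0.212 F [0.1 1.5 7. ] op 0.54 t 14.7 q [-0.66  0.45  1.72  0.    0.97 -0.32]
delta [ -2.8  -10.02  28.88] ay -0.212 tilt [ 0.004 -0.001 -1.   ]
```

View pics/w9a.png

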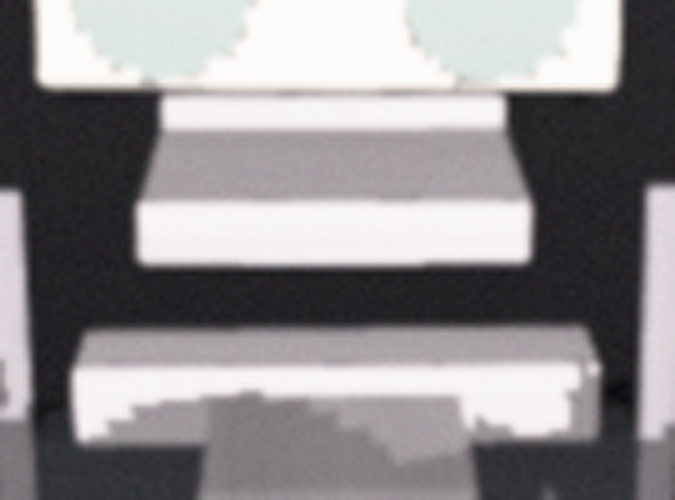

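Run:
```python
from h import *
import pickle
P=pickle.load(open("w9.pkl","rb"))
f=lambda p,z:[W2S(x).round(4).tolist() for x in onplane("wrist",np.array(p)/5+[250,200],z,P)]
print("blade top",f([[137,202],[530,202],[530,264],[137,264]],.070))
print("jaw front top",f([[85,367],[600,366]],.031),"jaw bottom",f([[90,328],[590,328]],.012))
print("carrier face",f([[40,90],[618,90]],.032))
print("foot front top", f([[162,97],[504,97]],.030))
```

```text
blade top [[-0.0225, 0.0123, 0.07], [0.0253, 0.012, 0.07], [0.0255, 0.0041, 0.07], [-0.0227, 0.0044, 0.07]]
jaw front top [[-0.0343, -0.0233, 0.031], [0.04, -0.0237, 0.031]] jaw bottom [[-0.0356, -0.0239, 0.012], [0.0409, -0.0244, 0.012]]
carrier face [[-0.0389, 0.0178, 0.032], [0.0411, 0.0173, 0.032]]
foot front top [[-0.0222, 0.0163, 0.03], [0.0255, 0.016, 0.03]]
```

{"name": "apply_moves", "arguments": {
  "increments": [
    {"x": 0,"y": -1.5,"z": 0,"ax": 0,"ay": 0,"az": 0,"grip": 1},
    {"x": 0,"y": -5,"z": 0,"ax": 0,"ay": 0,"az": 0,"grip": 1},
    {"x": 0,"y": -8.8,"z": 1,"ax": 0,"ay": 0,"az": 0,"grip": 1},
    {"x": -0.3,"y": -10,"z": 4.5,"ax": 0,"ay": -0.03,"az": 0,"grip": 1},
    {"x": -0.8,"y": -10,"z": 9.5,"ax": 0,"ay": -0.06,"az": 0,"grip": 1},
    {"x": -1.3,"y": -10,"z": 14.5,"ax": 0,"ay": -0.1,"az": 0,"grip": 1},
    {"x": -1.8,"y": -10,"z": 19.5,"ax": 0,"ay": -0.14,"az": 0,"grip": 1},
    {"x": -2.3,"y": -10,"z": 24,"ax": 0,"ay": -0.18,"az": 0,"grip": 1},
    {"x": -2.7,"y": -10,"z": 27.5,"ax": 0,"ay": -0.21,"az": 0,"grip": 1},
    {"x": -2.8,"y": -10,"z": 28.9,"ax": 0,"ay": -0.21,"az": 0.003,"grip": 1},
    {"x": -2.8,"y": -10,"z": 28.9,"ax": 0,"ay": -0.21,"az": 0.003,"grip": 1},
    {"x": -2.8,"y": -10,"z": 28.9,"ax": 0,"ay": -0.21,"az": 0.003,"grip": 1}
  ]
}}

```text
time_s: 16.2
eef_pos: [0.59, 0.027, 0.155]
eef_rot: [-0.705, 0.706, -0.045, 0.046]
wrist_force: [-0.0, -0.1, -0.4]
opening: 0.544
```

Run:
```python
from h import *
import pickle
go(0.0005,-.008,.068,0)
cv2.imwrite("pics/w11.png",vision.camera("wrist")[:,:,::-1])
```

```text
now [ 1.00e-04 -9.00e-03  1.55e-01] yaw -0.003 F [-0.  -0.1 -0.4] op 0.544 t 16.2 q [-0.15  0.32  1.65 -0.    1.17 -0.03]
delta [0.03 8.7  0.11] ay -0.003 tilt [ 0.001 -0.001 -1.   ]
```

View pics/w11.png

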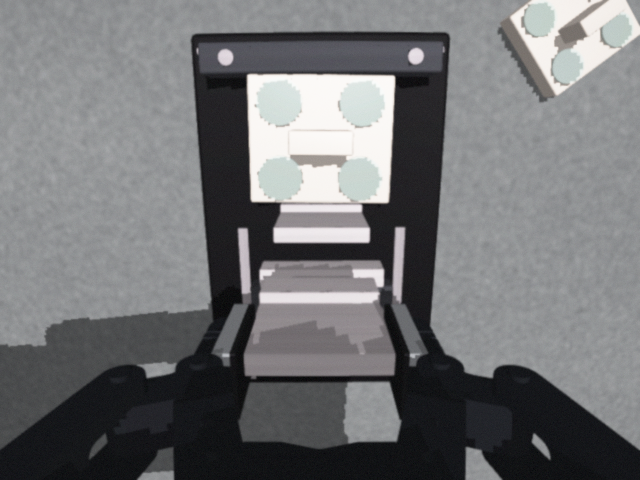

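{"name": "apply_moves", "arguments": {
  "increments": [
    {"x": 0,"y": 2,"z": 0.1,"ax": 0,"ay": 0,"az": 0,"grip": 1},
    {"x": 0,"y": 5,"z": 0.2,"ax": 0,"ay": 0,"az": 0,"grip": 1},
    {"x": 0,"y": 7.3,"z": 0.2,"ax": 0,"ay": 0,"az": 0,"grip": 1},
    {"x": 0,"y": 8.2,"z": 0.2,"ax": 0,"ay": 0,"az": 0,"grip": 1},
    {"x": 0,"y": 8.5,"z": 0.2,"ax": 0,"ay": 0,"az": 0,"grip": 1},
    {"x": 0,"y": 8.5,"z": 0.2,"ax": 0,"ay": 0,"az": 0,"grip": 1}
  ]
}}

```text
time_s: 17.0
eef_pos: [0.5907, 0.0286, 0.0704]
eef_rot: [-0.705, 0.706, -0.045, 0.046]
wrist_force: [-0.5, 0.3, -0.2]
opening: 0.548
```

Run:
```python
from h import *
go(0.0005,-.008,.066,0)
cv2.imwrite("pics/w12.png",vision.camera("wrist")[:,:,::-1])
```

```text
now [ 0.0006 -0.0074  0.0704] yaw -0.004 F [-0.5  0.3 -0.2] op 0.548 t 17.0 q [-0.15  0.44  1.69 -0.    1.01 -0.02]
delta [-0.01  0.44 -0.06] ay -0.004 tilt [ 0.002 -0.001 -1.   ]
```

View pics/w12.png

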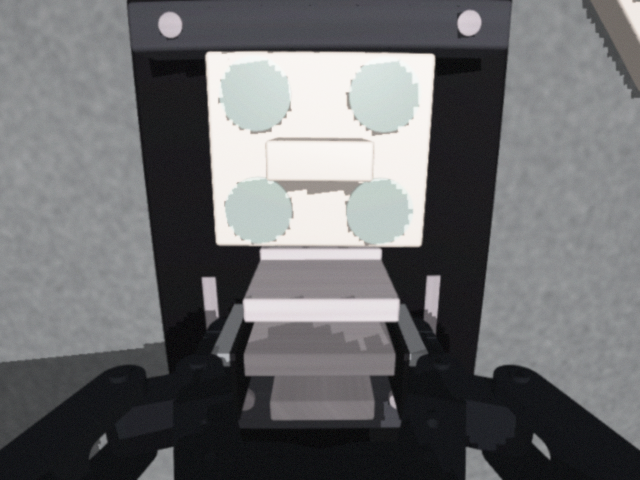

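{"name": "apply_moves", "arguments": {
  "increments": [
    {"x": 0,"y": 0.3,"z": -0.05,"ax": 0,"ay": 0,"az": 0,"grip": 1},
    {"x": 0,"y": 0.5,"z": -0.05,"ax": 0,"ay": 0,"az": 0,"grip": 1},
    {"x": 0,"y": 0.5,"z": -0.05,"ax": 0,"ay": 0,"az": 0,"grip": 1}
  ]
}}

```text
time_s: 17.42
eef_pos: [0.5914, 0.028, 0.0668]
eef_rot: [-0.705, 0.706, -0.044, 0.047]
wrist_force: [-1.7, -0.0, 5.1]
opening: 0.544
```

{"name": "apply_moves", "arguments": {
  "increments": [
    {"x": 0,"y": -0.03,"z": 0,"ax": 0,"ay": 0,"az": 0,"grip": 0.35},
    {"x": 0,"y": -0.03,"z": 0,"ax": 0,"ay": 0,"az": 0,"grip": 0.2},
    {"x": 0,"y": -0.03,"z": 0,"ax": 0,"ay": 0,"az": 0,"grip": 0.1},
    {"x": 0,"y": -1,"z": 0,"ax": 0,"ay": 0,"az": 0,"grip": 0},
    {"x": 0,"y": -4,"z": 0,"ax": 0,"ay": 0,"az": 0,"grip": 0},
    {"x": 0,"y": -8,"z": 0,"ax": 0,"ay": 0,"az": 0,"grip": 0},
    {"x": 0,"y": -9.5,"z": -2,"ax": 0,"ay": 0,"az": 0,"grip": 0.3},
    {"x": 0,"y": -10,"z": -5,"ax": 0,"ay": 0,"az": 0,"grip": 0.6},
    {"x": 0,"y": -10,"z": -6.5,"ax": 0,"ay": 0,"az": 0,"grip": 1},
    {"x": 0,"y": -10,"z": -6.5,"ax": 0,"ay": 0,"az": 0,"grip": 1}
  ]
}}

```text
time_s: 18.68
eef_pos: [0.5821, -0.0376, 0.1661]
eef_rot: [-0.705, 0.706, -0.045, 0.047]
wrist_force: [-0.0, 0.2, -0.2]
opening: 0.141
```

Run:
```python
from h import *
go(0.000,-.065,.061,0)
cv2.imwrite("pics/w13.png",vision.camera("wrist")[:,:,::-1])
```

```text
now [ 0.0003 -0.0741  0.1661] yaw -0.006 F [-0.   0.2 -0.2] op 0.141 t 18.68 q [-0.27  0.29  1.66  0.    1.18 -0.14]
delta [-0.07 10.51  0.92] ay -0.006 tilt [ 0.002 -0.001 -1.   ]
```

View pics/w13.png

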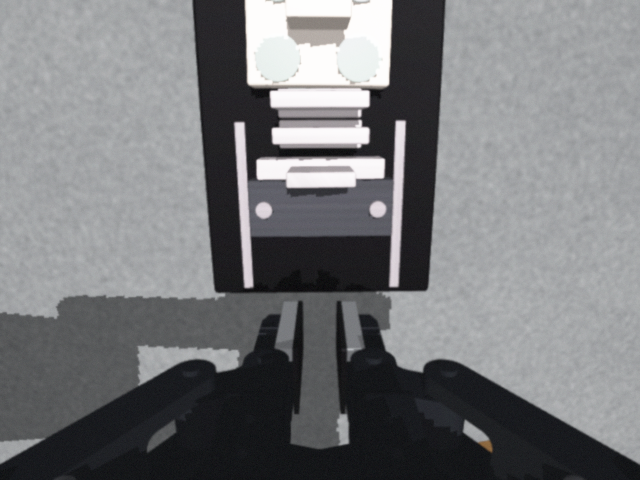

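{"name": "apply_moves", "arguments": {
  "increments": [
    {"x": 0,"y": 2,"z": 0.5,"ax": 0,"ay": 0,"az": 0,"grip": 1},
    {"x": 0,"y": 5.5,"z": 0.7,"ax": 0,"ay": 0,"az": 0,"grip": 1},
    {"x": 0,"y": 9,"z": 0.7,"ax": 0,"ay": 0,"az": 0,"grip": 1},
    {"x": 0,"y": 10.3,"z": 0.7,"ax": 0,"ay": 0,"az": 0,"grip": 1},
    {"x": 0,"y": 10.3,"z": 0.7,"ax": 0,"ay": 0,"az": 0,"grip": 1}
  ]
}}

```text
time_s: 19.35
eef_pos: [0.5827, -0.0291, 0.0621]
eef_rot: [0.706, -0.705, 0.046, -0.046]
wrist_force: [-0.9, 0.3, -0.6]
opening: 0.003
```

Run:
```python
from h import *
go(0.000,-.045,.063,0)
cv2.imwrite("pics/w14.png",vision.camera("wrist")[:,:,::-1])
```

```text
now [-0.0002 -0.0657  0.0621] yaw -0.005 F [-0.9  0.3 -0.6] op 0.003 t 19.35 q [-0.25  0.44  1.71  0.    0.99 -0.12]
delta [ 0.01 -0.09  2.07] ay -0.005 tilt [-0.     0.001 -1.   ]
```

View pics/w14.png

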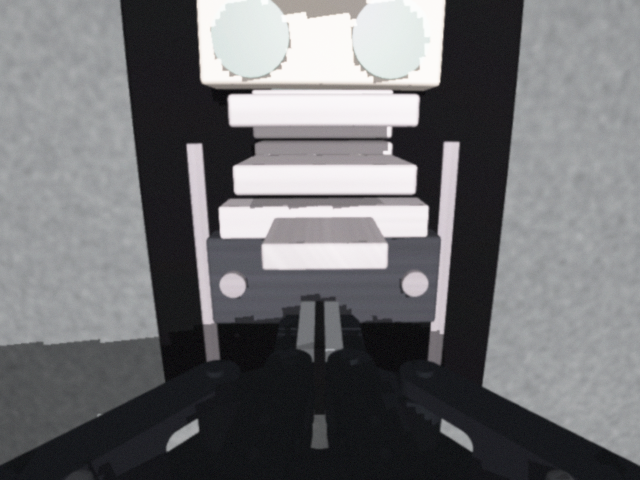

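{"name": "apply_moves", "arguments": {
  "increments": [
    {"x": 0,"y": 0,"z": 0.4,"ax": 0,"ay": 0,"az": 0,"grip": 1},
    {"x": 0,"y": 0,"z": 0.9,"ax": 0,"ay": 0,"az": 0,"grip": 1},
    {"x": 0,"y": 0,"z": 1.4,"ax": 0,"ay": 0,"az": 0,"grip": 1},
    {"x": 0,"y": 0,"z": 1.8,"ax": 0,"ay": 0,"az": 0,"grip": 1},
    {"x": 0,"y": 0,"z": 2.1,"ax": 0,"ay": 0,"az": 0,"grip": 1},
    {"x": 0,"y": 0,"z": 2.3,"ax": 0,"ay": 0,"az": 0,"grip": 1}
  ]
}}

```text
time_s: 20.15
eef_pos: [0.5866, -0.0069, 0.0634]
eef_rot: [-0.705, 0.706, -0.045, 0.046]
wrist_force: [-1.7, -2.2, 1.6]
opening: -0.002
```

Run:
```python
from h import *
go(0.000,-.045,.063,0)
```

```text
now [ 0.0009 -0.0431  0.0634] yaw -0.005 F [-1.7 -2.2  1.6] op -0.002 t 20.15 q [-0.21  0.45  1.7  -0.    0.99 -0.08]
delta [-0.09  0.04 -0.19] ay -0.005 tilt [ 0.002 -0.001 -1.   ]
```

{"name": "apply_moves", "arguments": {
  "increments": [
    {"x": 0,"y": 0,"z": 0.15,"ax": 0,"ay": 0,"az": 0,"grip": 1},
    {"x": 0,"y": 0,"z": 0.3,"ax": 0,"ay": 0,"az": 0,"grip": 1},
    {"x": 0,"y": 0,"z": 0.4,"ax": 0,"ay": 0,"az": 0,"grip": 1},
    {"x": 0,"y": 0,"z": 0.5,"ax": 0,"ay": 0,"az": 0,"grip": 1},
    {"x": 0,"y": 0,"z": 0.6,"ax": 0,"ay": 0,"az": 0,"grip": 1},
    {"x": 0,"y": 0,"z": 0.6,"ax": 0,"ay": 0,"az": 0,"grip": 1}
  ]
}}

```text
time_s: 20.9
eef_pos: [0.5873, -0.001, 0.0634]
eef_rot: [-0.705, 0.706, -0.045, 0.046]
wrist_force: [-1.5, -3.1, 2.5]
opening: 0.001
```

Run:
```python
from h import *
go(0.000,-.035,.063,0)
cv2.imwrite("pics/w15.png",vision.camera("wrist")[:,:,::-1])
```

```text
now [ 0.0009 -0.0371  0.0634] yaw -0.005 F [-1.5 -3.1  2.5] op 0.001 t 20.9 q [-0.2   0.45  1.7  -0.    0.99 -0.07]
delta [-0.09  0.04  0.21] ay -0.005 tilt [ 0.002 -0.001 -1.   ]
```

View pics/w15.png

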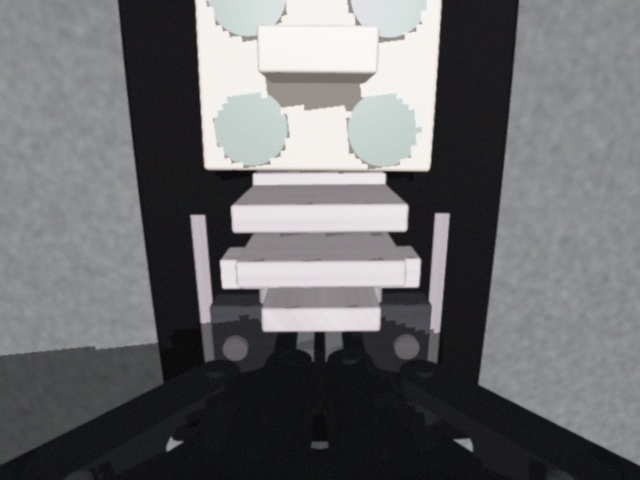

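Nearly touching. I'll keep going slowly.

{"name": "apply_moves", "arguments": {
  "increments": [
    {"x": 0,"y": 0,"z": 0.15,"ax": 0,"ay": 0,"az": 0,"grip": 1},
    {"x": 0,"y": 0,"z": 0.2,"ax": 0,"ay": 0,"az": 0,"grip": 1},
    {"x": 0,"y": 0,"z": 0.25,"ax": 0,"ay": 0,"az": 0,"grip": 1},
    {"x": 0,"y": 0,"z": 0.3,"ax": 0,"ay": 0,"az": 0,"grip": 1},
    {"x": 0,"y": 0,"z": 0.35,"ax": 0,"ay": 0,"az": 0,"grip": 1},
    {"x": 0,"y": 0,"z": 0.35,"ax": 0,"ay": 0,"az": 0,"grip": 1}
  ]
}}

```text
time_s: 21.7
eef_pos: [0.5875, 0.0004, 0.0635]
eef_rot: [-0.704, 0.707, -0.045, 0.046]
wrist_force: [-3.8, -11.2, 2.5]
opening: 0.002
```

Run:
```python
from h import *
go(0.000,-.032,.063,0)
```

```text
now [ 0.001  -0.0358  0.0635] yaw -0.005 F [ -3.8 -11.2   2.5] op 0.002 t 21.7 q [-0.2   0.45  1.7  -0.    1.   -0.07]
delta [-0.1   0.05  0.38] ay -0.005 tilt [ 0.001 -0.004 -1.   ]
```

{"name": "apply_moves", "arguments": {
  "increments": [
    {"x": 0,"y": 0,"z": 0.25,"ax": 0,"ay": 0,"az": 0,"grip": 1},
    {"x": 0,"y": 0,"z": 0.3,"ax": 0,"ay": 0,"az": 0,"grip": 1},
    {"x": 0,"y": 0,"z": 0.3,"ax": 0,"ay": 0,"az": 0,"grip": 1},
    {"x": 0,"y": 0,"z": 0.3,"ax": 0,"ay": 0,"az": 0,"grip": 1},
    {"x": 0,"y": 0,"z": 0.3,"ax": 0,"ay": 0,"az": 0,"grip": 1}
  ]
}}

```text
time_s: 22.32
eef_pos: [0.5875, 0.0005, 0.0635]
eef_rot: [-0.703, 0.709, -0.045, 0.046]
wrist_force: [-4.4, -14.5, 3.0]
opening: -0.0
```

Run:
```python
from h import *
go(0.000,-.032,.063,0)
cv2.imwrite("pics/w16.png",vision.camera("wrist")[:,:,::-1])
s=vision.camera("scene")[:,:,::-1]
cv2.imwrite("pics/s16.png",cv2.resize(s[200:330,230:420],None,fx=4,fy=4,interpolation=cv2.INTER_CUBIC))
go(0.000,-.032,.063,0)
```

```text
now [ 0.001  -0.0357  0.0635] yaw -0.005 F [ -4.4 -14.5   3. ] op -0.0 t 22.32 q [-0.2   0.45  1.7  -0.01  1.   -0.06]
delta [-0.1   0.05  0.37] ay -0.005 tilt [-0.    -0.008 -1.   ]
now [ 0.001  -0.0357  0.0635] yaw -0.005 F [ -5.2 -16.1   2.3] op 0.002 t 22.43 q [-0.2   0.45  1.7  -0.01  1.   -0.06]
delta [-0.1   0.05  0.37] ay -0.005 tilt [ 0.    -0.008 -1.   ]
```

View pics/w16.png

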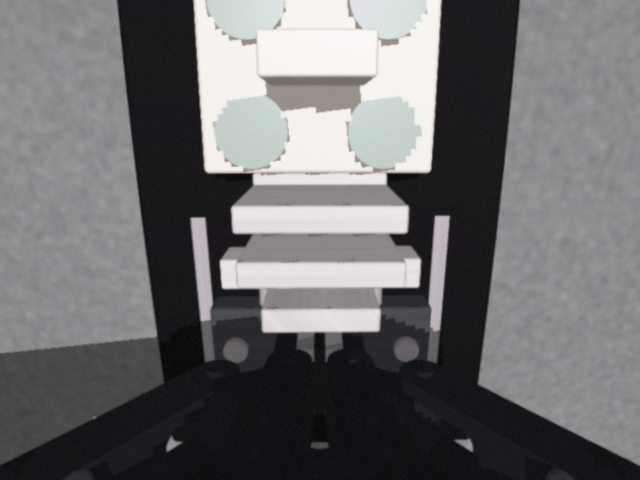

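View pics/s16.png

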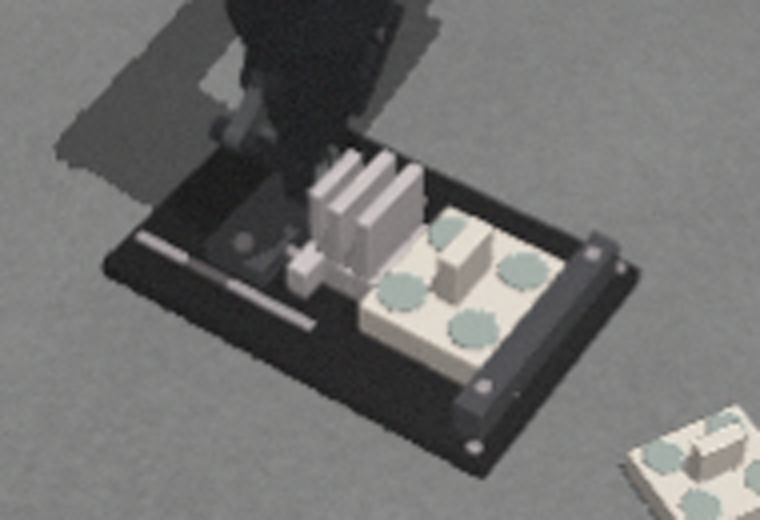

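Run:
```python
from h import *
for i in range(10):
    vision.camera("top"); o=ctrl.get_obs(); print(round(o["time_s"],2),np.round(o["wrist_force"],1), W2S(o["eef_pos"]).round(4))
```

```text
22.48 [ -5.  -15.2   2.4] [ 0.001  -0.0357  0.0635]
22.52 [ -5.  -15.8   3.4] [ 0.001  -0.0356  0.0635]
22.57 [ -5.  -15.7   3. ] [ 0.001  -0.0357  0.0636]
22.62 [ -5.4 -15.4   2.7] [ 0.001  -0.0356  0.0635]
22.68 [ -4.3 -15.9   2.5] [ 0.001  -0.0357  0.0636]
22.73 [ -4.2 -16.2   2.5] [ 0.001  -0.0356  0.0635]
22.77 [ -4.3 -15.7   3.9] [ 0.001  -0.0357  0.0635]
22.82 [ -4.7 -17.1   2.2] [ 0.001  -0.0357  0.0635]
22.88 [ -4.1 -15.5   2.8] [ 0.001  -0.0357  0.0635]
22.93 [ -4.4 -15.3   2.5] [ 0.001  -0.0356  0.0635]
```

The push holds steady at about 16 N with the arm at rest, so I'm handing in.

Run:
```python
from h import *
print(ticket.hand_in())
```

```text
the job is handed in; nothing more can be done
None
```

I handed the job in with the stack clamped, at about 23 s of the 72 s allowed; the hand-in reports no verdict. I gripped the carrier by its rib and slid it flush against the stop bar. Then I stood two spacers crosswise in the roughly 40 mm gap, released both, and pushed the jaw from behind the paddle with the fingers shut.

**Last checks:**
- **Push:** it held steady at about 16 N for half a second, with the arm still. After the roughly 3 N spring, that leaves about 13 N on the stack, well under the 50 N limit.
- **Pictures:** the wrist and scene pictures show the carrier square against the bar and both spacers upright and centred. The fingers touch only the paddle.
- **Bystanders:** I kept the gripper well clear of the bottle, lens and slide box, but did not measure their positions again at the end.

**One disagreement:** positions from the wrist camera differed by about 2 mm depending on which way the wrist was turned. I used the arm's own position when the carrier met the bar, and placed the spacers from that.

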